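# Turn down the griddle and scrub its plate

## Robot

A 6-joint arm with a two-finger parallel gripper is mounted at the origin on a cart in front of the work surface, level with it; the furniture and walls round the work are solid. World frame = base frame: x ahead of the robot, y to its left, z up, the work surface at z = 0. Lengths are in m, angles in rad, forces in N, time in s.
With the tool pointing down it reaches from about 0.375 to 0.9 m from the base axis. Payload 3.1 kg.
Tool frame: the origin (TCP) lies midway between the tips of the shut fingers; the grasp point (between the pads) lies robot.grip_depth behind it (robot.grip_depth is the distance from the TCP to the grasp point, in m); z points along the fingers, y is the line along which they close (so a half turn about z gives the same grasp; the last joint's range is limited). The gripper opens to 87 mm and grips with 3 to 60 N. Pads are 19 mm wide; open, the fingers measure 117 mm over their backs; the gripper's body (75 mm by 190 mm) begins 51 mm behind the grasp point.
Start: joints at [1.163, 0.527, 1.433, -0, 1.181, -0.178], TCP at [0.142, 0.609, 0.183] pointing down, gripper open.
Joint ranges: [-3.08, 3.08], [-0.75, 2.2], [0.22, 2.44], [-1.43, 4.57], [0, 2.65], [-2.85, 2.85]. Speed limits (rad/s): [2.79, 2.79, 3.14, 3.14, 3.14, 3.14].

## Interface

Orientations are given as a unit quaternion [x, y, z, w].
In Python, from rig import robot gives the robot as it stands.
- The arm moves only by the tool run_rows, called after "Emit:" by a JSON object that holds its "method" and its "body", one argument or row to a line. Schema: {"type":"object","properties":{"offsets":{"type":"object","properties":{"motion":{"type":"array","items":{"type":"array","items":{"type":"number"},"minItems":4,"maxItems":4},"minItems":1,"maxItems":20}},"additionalProperties":false,"required":["motion"]},"aperture":{"type":"number"},"squeeze":{"type":"number"},"only":{"type":"string"},"quiet":{"type":"boolean"},"lines":{"type":"string"}},"required":["offsets"],"additionalProperties":false}. offsets is an object whose key "motion" holds a list of rows, 1 to 20 of them, each of 4 numbers: dx, dy, dz in m, then a turn about the tool's z in rad; each row shifts and turns the commanded pose from where the row before left it, along the tool's axes as they then stand; what a row does not reach is not made up. A row lasts 1/12 s, in which the tool goes at most 0.0417 m and 0.125 rad, less where a joint would pass 70% of its speed; a pose out of reach is approached as far as the arm can. aperture is the finger opening in m, set as the call begins (left out keeps the last). The fingers move at their own pace and stop on an object; squeeze is the grip in N (left out, the last holds). Time passes only in rows, so rows that do not move let the fingers close. The tool returns the time, the measured TCP pose, the force, the opening and the grip force at its end. only (a regular expression) keeps the lines of the reply that match it, lines (a string "A,B") keeps lines A to B, and quiet returns only ok. Input that does not fit is refused with a message, and nothing moves.
- robot.get_obs(): the state, without advancing time (a new reading comes with each control period).
- robot.camera(name): name is "side" or "top" or "wrist"; returns a dict with "img" (400x640x3 uint8, red, green, blue), "fx", "fy", "cx", "cy" (pixels), "k1" (the pictures are not rectified: a ray, as slopes to the right and down, at radius r is drawn at 1 + k1 r^2 times it, then the intrinsics apply), "xyz" and "attitude" of the camera in the world. Camera axes: x right, y down, z forward; pixel columns grow to the right and rows downward; lengths in m; the calibration is good to about 2 mm. A picture is of the moment at which its call begins. There is no depth.
- robot.hand_in(): hands the job in; it is judged then, once.
The state is a dict: "time": time; "q": joint angles; "joint_velocities": joint speeds; "joint_torque": joint torques, N m; "position": TCP position; "tool_rot": TCP orientation; "ft_force": force on the tool from outside, world axes, zero at the start; "moment": the same for the moment, N m; "grip_width": finger opening in m; "grip_force": force on a finger pad.
Only numpy, scipy, OpenCV 4.12 (cv2) and the standard library are available. Lean on these libraries where they do the work, as an engineer would, in place of code of your own. Each camera call takes 0.05 s, during which the arm holds its last target. There are 200 camera calls.

## Task

Close down the griddle: first turn its heat selector down, click by click, to the lowest heat (the smallest dot, the last click before off) and leave it there. Then take the grill brick from its pan by the sprung handle, lay it flat on the plate close beside the left guard, its long side running front to back, and scrub once across to the grease gutter at the right end in one unbroken stroke, with the handle kept about half pressed all the way. Lay the brick back flat in the middle of its pan, let go, and leave everything else where it stands.

Things in the scene. Friction and masses are not known exactly. Their poses are not given: they have to be found in the camera images.
- griddle: Fixed heavy stainless griddle, 296 (x) x 360 (y) mm. Origin on the table under its centre; -x its front, +y its left, z up. Control deck along the front: x -148 to -60, top 70 mm over the table. A lip (x -60 to -50, top z 92) parts deck and plate. Guards at the back (x 140 to 148) and both ends (y 172 to 180 and -180 to -172) rise to z 116.
- plate (a point): Centre of the top of the dark flat level griddle plate, 80 mm over the table, axes as the griddle's. Plate: 95 mm to front and back (x) between the lip, 12 mm high, and the back guard; 153.5 mm to left and right (y). Its left end (+y) meets the left guard; at its right end (-y) it drops into the open grease gutter, 37 mm wide, 20 mm deep.
- selector (a joint): Heat selector angle, rad, growing clockwise from above (hotter). A spring detent holds it at six clicks 0.45 apart: 0 off (bar mark on the deck), 0.45 lowest heat (smallest dot), 0.90, 1.35, 1.80, 2.25 hottest (largest dot). It starts in click 1.35 or 1.80. About 0.1 N m passes a click; let go, it snaps into the nearest click.
- selector_grip (a point): On the selector's vertical axis, 31 mm above the deck. Selector: black disc, 52 mm across, 8 mm high; on it an upright flat bar, 48 mm long, 14 mm wide, top 8 mm above this point, foot 22 mm below. A white line marks its pointing end, which points 1.125 rad minus the joint value counter-clockwise from the griddle's +x (1.125 from this point's +x).
- grill_brick: Loose dark grill stone, 150 (x) x 80 (y) x 36 (z) mm, in a steel holder 158 mm long over its end clips; about 0.5 kg with its handle, a black bar standing over it on two springs. Origin at the centre of the scrubbing (under) face; x along its length. Turned half round it is the same. Starts in its pan.
- handle_grip (a point): Grip point of the brick's handle: a black flat-sided bar along the brick's x, 104 mm long, 26 wide, 30 high. The point is on the bar's middle, 18 mm above its underside, 12 mm below its top, 76 mm above the brick's under face when not pressed. 18 mm of room under the bar when not pressed.
- brick_handle (a joint): How far the sprung handle is pressed down towards the brick, m: 0 not pressed, 0.014 fully pressed. It yields about 1 mm per 0.7 N after the first 2 N, so half way (0.007) adds about 7 N to the brick's own weight.
- brick_pan: Fixed shallow stainless pan, 190 (x) x 112 (y) mm (204 x 122 mm over the rim), 24 mm high, inside 184 x 106 mm with the floor 3 mm above the table. Origin on the table under its centre; x along its length.
- dredge: Bystander: steel dredge shaker, 59 mm across, 97 mm tall, to the left of the griddle. Origin under its centre.
- sauce_cup: Bystander: steel sauce cup, 67 mm across, 36 mm tall, to the right of the griddle. Origin under its centre.
- food_tin: Bystander: food tin, 57 mm across, 72 mm tall, to the right of the griddle. Origin under its centre.

How it is judged:
By the outcome, as a careful person would: the job done as asked, in the order asked, and still so for the second after the job is handed in, with the robot touching nothing.
It also fails if it takes over 72 s, if anything falls off the work surface, if the arm or the gripper's body presses on something with over 40 N, if the wrist force passes 120 N, or if a joint passes its speed limit or range.

## Working session

There is one attempt and no reset: what is moved stays moved. The work goes in short steps, Python scripts to look and compute and a tool call to move; the robot and the scene stay as the last step left them, time stands still between calls to the robot, and variables do not carry over. Pictures are saved under pics/ and viewed, at most 10 in all, crops included, and the job is handed in when it is done.

```bash
ls; mkdir -p pics; python3 - <<'E'
from rig import robot
import cv2,numpy as np
o=robot.get_obs(); print({k:np.round(v,3).tolist() for k,v in o.items()}); print(robot.grip_depth)
for n in ("top","side"):
    c=robot.camera(n); cv2.imwrite(f"pics/{n}0.png",c["img"][:,:,::-1]); print({k:v for k,v in c.items() if k!="img"})
E
```

```text
pics
rig.py
{'time': 0.0, 'q': [1.163, 0.528, 1.434, -0.0, 1.181, -0.178], 'joint_velocities': [0.002, -0.001, 0.0, -0.001, 0.002, 0.001], 'joint_torque': [0.001, -44.004, -17.659, 0.064, 0.058, -0.0], 'position': [0.142, 0.608, 0.182], 'tool_rot': [0.115, 0.993, -0.001, -0.0], 'ft_force': [-0.209, 0.146, 0.013], 'moment': [-0.023, -0.023, 0.006], 'grip_force': 0.0, 'grip_width': 0.087}
0.0187
{'fx': 424.0363742404129, 'fy': 424.0363742404129, 'cx': 324.2463445126319, 'cy': 202.15611998187833, 'k1': -0.00732294815846112, 'xyz': array([ 0.31218616, -0.11220395,  1.35520781]), 'attitude': array([ 0.71390016, -0.69507048,  0.06430203, -0.05557733])}
{'fx': 481.47135353851655, 'fy': 481.47135353851655, 'cx': 325.7337421588413, 'cy': 201.22028191683452, 'k1': -0.12831639011631046, 'xyz': array([ 0.41682103, -1.22757252,  0.9104781 ]), 'attitude': array([ 0.89056994, -0.0393281 ,  0.02162961, -0.45262638])}
```

View pics/top0.png

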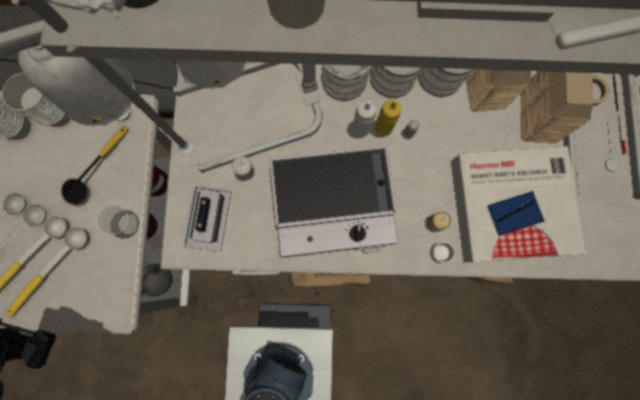

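View pics/side0.png

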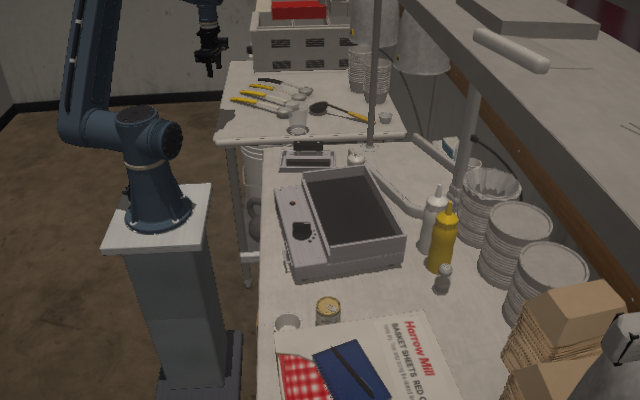

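The top view shows the pan with the brick at about (208,218), the griddle with corners near (273,160), (388,148), (397,243) and (281,257), the selector at (358,233), the dredge at (243,168), and the tin and cup at (441,221) and (441,252). The side view shows the same layout.

```bash
cat > h.py <<'E'
import numpy as np, cv2
from scipy.spatial.transform import Rotation as R
def K(c): return np.array([[c["fx"],0,c["cx"]],[0,c["fy"],c["cy"]],[0,0,1.]])
def ray(c,p):
    # slopes s drawn at s*(1+k1 r^2): OpenCV's k1
    u=cv2.undistortPoints(np.array(p,float).reshape(-1,1,2),K(c),np.array([c["k1"],0,0,0]))[:,0]
    return R.from_quat(c["attitude"]).apply(np.c_[u,np.ones(len(u))])
def plane(c,p,z):
    d=ray(c,p); return c["xyz"]+d*((z-c["xyz"][2])/d[:,2])[:,None]
def proj(c,P):
    q=R.from_quat(c["attitude"]).inv().apply(np.atleast_2d(P)-c["xyz"])
    return cv2.projectPoints(q,np.zeros(3),np.zeros(3),K(c),np.array([c["k1"],0,0,0]))[0][:,0]
def tri(cs,ps):
    A=np.zeros((3,3));b=np.zeros(3);rs=[]
    for c,p in zip(cs,ps):
        d=ray(c,[p])[0];d/=np.linalg.norm(d);M=np.eye(3)-np.outer(d,d);A+=M;b+=M@c["xyz"];rs.append((M,c["xyz"]))
    x=np.linalg.solve(A,b); return x,[float(np.linalg.norm(M@(x-o))) for M,o in rs]
E
python3 - <<'E'
from rig import robot
from h import *
c=robot.camera("top")
np.set_printoptions(precision=3,suppress=True)
print("guard corners z.116\n",plane(c,[(273,160),(388,148)],.116))
print("deck corners z.07\n",plane(c,[(397,243),(281,257)],.07))
print("sel z.1",plane(c,[(358,233)],.1)); print("handle",plane(c,[(206,216)],.08))
print("others",plane(c,[(243,168),(441,221),(441,252)],.06))
im=cv2.resize(c["img"][130:275,180:460,::-1],None,fx=2.8,fy=2.8,interpolation=cv2.INTER_CUBIC)
cv2.imwrite("pics/crop1.png",im)
E
```

```text
guard corners z.116
 [[ 0.649  0.033  0.116]
 [ 0.697 -0.314  0.116]]
deck corners z.07
 [[ 0.413 -0.349  0.07 ]
 [ 0.362  0.     0.07 ]]
sel z.1 [[ 0.437 -0.228  0.1  ]]
handle [[0.478 0.231 0.08 ]]
others [[ 0.636  0.132  0.06 ]
 [ 0.485 -0.488  0.06 ]
 [ 0.39  -0.486  0.06 ]]
```

View pics/crop1.png

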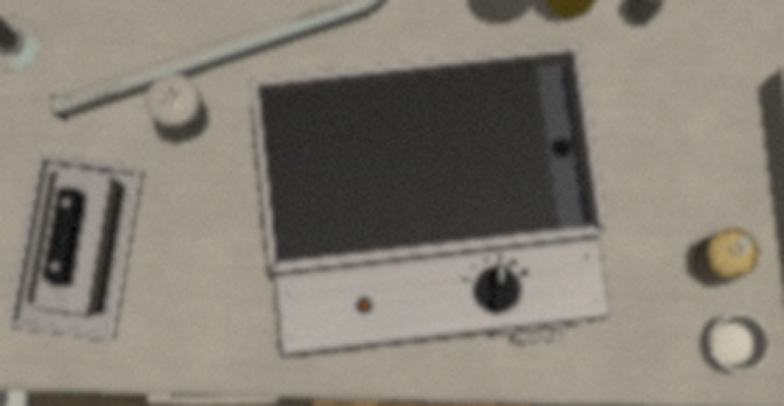

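The crop shows the selector disc at crop (497,290) with its white line pointing up and slightly right. The brick lies in its pan with the handle bar from (68,200) to (55,270), and the plate and gutter are clear. Next I work out moves to viewpoints over the selector and the pan.

```bash
cat >> h.py <<'E'
def goto(o,P,yaw=None):
    """tool-frame step to world P and to tool y along world angle yaw (mod pi)"""
    T=R.from_quat(o["tool_rot"]); ty=T.apply([0,1,0]); now=np.arctan2(ty[1],ty[0])
    d=T.inv().apply(np.array(P)-o["position"]); t=0
    if yaw is not None: t=-((yaw-now+np.pi/2)%np.pi-np.pi/2)
    print("t",round(o["time"],2),"tool y at",round(now,3),"q6",round(o["q"][5],3),"step",np.round(d,4),"dist",round(float(np.linalg.norm(d)),3),"turn",round(float(t),3))
E
python3 - <<'E'
from rig import robot
from h import *
np.set_printoptions(precision=3,suppress=True)
o=robot.get_obs();T=R.from_quat(o["tool_rot"]);c=robot.camera("wrist")
print(c["fx"],c["k1"],T.inv().apply(c["xyz"]-o["position"]),(T.inv()*R.from_quat(c["attitude"])).as_matrix())
goto(o,[.478,.231,.30],None); goto(o,[.437,-.228,.30],None)
E
```

```text
295.2204142861765 -0.03245139855304205 [ 0.068  0.    -0.202] [[ 0.    -0.969 -0.247]
 [ 1.     0.     0.   ]
 [-0.    -0.247  0.969]]
t 0.15 tool y at 1.341 q6 -0.179 step [-0.413 -0.291 -0.117] dist 0.518 turn 0.0
t 0.15 tool y at 1.341 q6 -0.179 step [-0.477 -0.747 -0.117] dist 0.894 turn 0.0
```

Emit:
{"method": "run_rows", "body": {
  "offsets": {"motion": [[0,0,-0.04,0],[0,0,-0.04,0],[-0.03,-0.021,-0.003,0],[-0.03,-0.021,-0.003,0],[-0.03,-0.021,-0.003,0],[-0.03,-0.021,-0.003,0],[-0.03,-0.021,-0.003,0],[-0.03,-0.021,-0.003,0],[-0.03,-0.021,-0.003,0],[-0.03,-0.021,-0.003,0],[-0.03,-0.021,-0.003,0],[-0.03,-0.021,-0.003,0],[-0.03,-0.021,-0.003,0],[-0.03,-0.021,-0.003,0],[0,0,0,0],[0,0,0,0]]}
}}

```text
time: 1.53
position: [0.4367, 0.2797, 0.2989]
tool_rot: [0.117, 0.993, 0.0, -0.0]
ft_force: [-0.4, -0.7, -0.6]
grip_width: 0.0871
grip_force: 0.0
```

```bash
python3 - <<'E'
from rig import robot
from h import *
import pickle
c=robot.camera("wrist");o=robot.get_obs();pickle.dump((c,o),open("w1.pkl","wb"))
cv2.imwrite("pics/w1.png",c["img"][:,:,::-1]); print(proj(c,[[.478,.231,.08]]))
goto(o,[.437,-.228,.30],None)
E
```

```text
[[293.3730213  209.94114367]]
t 1.58 tool y at 1.339 q6 -0.983 step [-0.1184 -0.4947 -0.0015] dist 0.509 turn 0.0
```

View pics/w1.png

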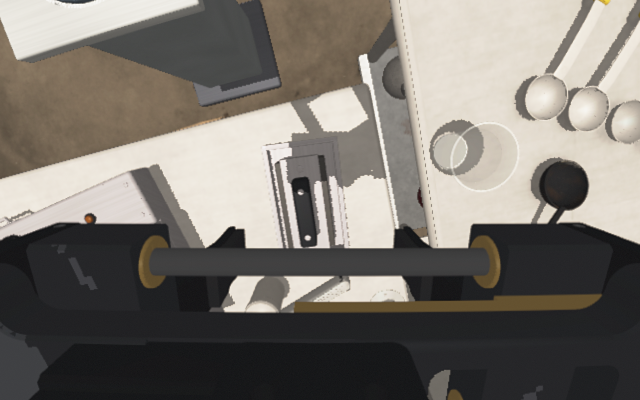

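The wrist view shows the handle bar centred at about (304,212), with the front edge of the pan at row 140 and its back end hidden by the gripper. I move further ahead for a second view.

Emit:
{"method": "run_rows", "body": {
  "offsets": {"motion": [[-0.04,-0.02,0,0],[-0.04,-0.02,0,0],[-0.02,0,0,0],[0,0,0,0],[0,0,0,0],[0,0,0,0]]}
}}

```text
time: 2.08
position: [0.5171, 0.2247, 0.2985]
tool_rot: [0.114, 0.994, -0.0, -0.001]
ft_force: [-0.9, 0.5, 0.2]
grip_width: 0.0872
grip_force: 0.0
```

```bash
python3 - <<'E'
from rig import robot
from h import *
import pickle
np.set_printoptions(precision=4,suppress=True)
c2=robot.camera("wrist");o=robot.get_obs();pickle.dump((c2,o),open("w2.pkl","wb"))
cv2.imwrite("pics/w2.png",c2["img"][:,:,::-1])
c1,_=pickle.load(open("w1.pkl","rb"))
P0=[.478,.231,.08]; cs=[c1,c2,robot.camera("top")]; ps=[]
for c in cs:
    g=c["img"].max(2); u,v=proj(c,P0)[0]; s=c["fx"]*0.10/np.linalg.norm(c["xyz"]-P0)
    m=np.zeros_like(g); m[int(v-s):int(v+s),int(u-s):int(u+s)]=1; m=((g<50)&(m>0)).astype(np.uint8)
    k,_=cv2.findContours(m,0,2); k=sorted(k,key=cv2.contourArea)[-3:]
    for a in k: print(np.round(cv2.minAreaRect(a)[0],1),np.round(cv2.minAreaRect(a)[1],1),round(cv2.minAreaRect(a)[2],1),cv2.contourArea(a))
    print()
goto(o,[.437+.068,-.244,.30])
E
```

```text
[321.  156.5] [1. 4.] 90.0 3.5
[304.5 211.3] [68.8 16.8] 81.1 314.5
[235.  237.5] [21. 18.] 90.0 320.5

[355. 180.] [2. 0.] -90.0 0.0
[325.  114.7] [0.8 8.1] 80.5 0.0
[328.6 151.6] [72.1 17.4] 83.0 873.5

[183. 196.] [0. 0.] 0.0 0.0
[218.  215.9] [ 5.4 38.6] 8.7 100.0
[191.5 207. ] [46. 35.] 90.0 736.0

t 2.13 tool y at 1.343 q6 -1.132 step [-0.094  -0.4594 -0.0013] dist 0.469 turn 0.0
```

View pics/w2.png

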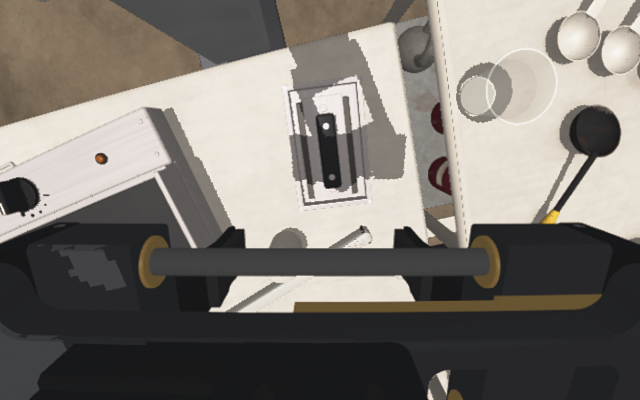

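The view from further ahead shows the whole pan rim, with corners at about (284,88), (357,79), (371,200) and (303,209). The handle is centred at (328,151) with two light rivets at (326,126) and (332,177). The selector appears at the left edge, at (18,193).

```bash
python3 - <<'E'
from rig import robot
from h import *
import pickle
np.set_printoptions(precision=4,suppress=True)
c1,_=pickle.load(open("w1.pkl","rb"));c2,_=pickle.load(open("w2.pkl","rb"));ct=robot.camera("top")
def bright(c,u,v,r,lo=110):
    g=c["img"].min(2)[v-r:v+r+1,u-r:u+r+1].astype(float); w=np.clip(g-lo,0,None); y,x=np.mgrid[-r:r+1,-r:r+1]
    return (u+(w*x).sum()/w.sum(),v+(w*y).sum()/w.sum())
A=[bright(c1,299,190,5),bright(c2,326,126,5)];B=[bright(c1,308,238,5),bright(c2,332,177,5)]
print(A,B)
for X,t in ((A,(203.9,202.5)),(B,(198.9,225.4))): print("rivet w1w2",tri([c1,c2],X),"w2+top",tri([c2,ct],[X[1],t]))
p=plane(c2,[A[1],B[1]],.091); d=p[0]-p[1]; print("rivet mid at z.091",p.mean(0),np.arctan2(d[1],d[0]))
# rect of the handle bar top in w2
p=plane(c2,[(328.6,151.6)],.091);print("bar rect centre",p)
r=plane(c2,[(284,88),(357,79),(371,200),(303,209)],.024); print("rim",r,r.mean(0),[np.linalg.norm(r[i]-r[i-1]) for i in range(4)])
for a,b in((3,0),(2,1)):
    pass
d=r[3]+r[2]-r[0]-r[1];print("pan yaw",np.arctan2(d[1],d[0]))
d=r[1]+r[2]-r[0]-r[3];print("pan y-axis yaw",np.arctan2(d[1],d[0])-np.pi/2)
E
```

```text
[(np.float64(299.82369402985074), np.float64(192.82369402985074)), (np.float64(325.50026469031235), np.float64(125.71492853361568))] [(np.float64(307.26917647058826), np.float64(237.368)), (np.float64(331.4226804123711), np.float64(176.53608247422682))]
rivet w1w2 (array([0.4511, 0.2489, 0.0994]), [0.00011693013870838956, 0.00011693013870836796]) w2+top (array([0.4774, 0.2302, 0.1785]), [0.03125859321531936, 0.031258593215319264])
rivet w1w2 (array([0.5203, 0.242 , 0.0919]), [0.00021355100207206954, 0.00021355100207206114]) w2+top (array([0.4734, 0.2342, 0.168 ]), [0.03415328280149152, 0.03415328280149159])
rivet mid at z.091 [0.4856 0.2454 0.091 ] 3.0386918403939718
bar rect centre [[0.4856 0.2455 0.091 ]]
rim [[0.3821 0.2011 0.024 ]
 [0.3944 0.3121 0.024 ]
 [0.5849 0.2978 0.024 ]
 [0.5745 0.1839 0.024 ]] [0.484  0.2487 0.024 ] [np.float64(0.19322796605963197), np.float64(0.11168442719560831), np.float64(0.19101575643477942), np.float64(0.11436326111078468)]
pan yaw -0.08246136464741115
pan y-axis yaw -0.10100300536956452
```

Emit:
{"method": "run_rows", "body": {
  "offsets": {"motion": [[-0.008,-0.039,0,0],[-0.008,-0.039,0,0],[-0.008,-0.039,0,0],[-0.008,-0.039,0,0],[-0.008,-0.039,0,0],[-0.008,-0.039,0,0],[-0.008,-0.039,0,0],[-0.008,-0.039,0,0],[-0.008,-0.039,0,0],[-0.008,-0.039,0,0],[-0.008,-0.039,0,0],[-0.008,-0.030,0,0],[0,0,0,0],[0,0,0,0],[0,0,0,0]]}
}}

```text
time: 3.48
position: [0.5076, -0.244, 0.2989]
tool_rot: [0.114, 0.993, 0.001, -0.0]
ft_force: [0.5, -0.0, 0.1]
grip_width: 0.087
grip_force: 0.0
```

```bash
python3 - <<'E'
from rig import robot
from h import *
import pickle
c=robot.camera("wrist");o=robot.get_obs();pickle.dump((c,o),open("w3.pkl","wb"))
cv2.imwrite("pics/w3.png",c["img"][:,:,::-1])
E
```

```text
(no output)
```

View pics/w3.png

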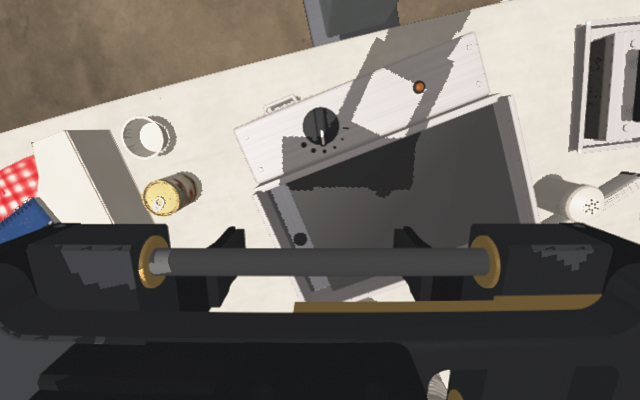

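The view from over the griddle shows the selector at (320,126) with its line pointing down to about (322,142). The deck's front corners are near (475,33) and (235,128). The left guard's front corner is near (511,95) and the right guard's near (258,192).

```bash
python3 - <<'E'
from rig import robot
from h import *
import pickle
np.set_printoptions(precision=4,suppress=True)
c1,_=pickle.load(open("w1.pkl","rb"));c2,_=pickle.load(open("w2.pkl","rb"));c3,_=pickle.load(open("w3.pkl","rb"));ct=robot.camera("top");
print("rivets w2+top",tri([c2,ct],[(325.5,125.7),(198.9,225.4)]),tri([c2,ct],[(331.4,176.5),(203.9,202.5)]))
f=plane(c3,[(475,33),(235,128)],.07);d=f[0]-f[1];n=np.linalg.norm(d);y=np.arctan2(d[1],d[0])-np.pi/2
print("deck front",f,n,"yaw",y)
g=plane(c3,[(511,95),(258,192)],.116);d=g[0]-g[1];print("guards front",g,np.linalg.norm(d),np.arctan2(d[1],d[0])-np.pi/2)
G=plane(ct,[(273,160),(388,148)],.116)
print("sel w3+top",tri([c3,ct],[(320,126),(180+497/2.8,130+290/2.8)]))
i=c3["img"]; m=(i.min(2)>150).astype(np.uint8); 
s=i[100:160,290:355].copy(); cv2.imwrite("pics/w3sel.png",cv2.resize(np.hstack([s[:,:,::-1]]),None,fx=8,fy=8,interpolation=cv2.INTER_NEAREST))
E
```

```text
rivets w2+top (array([0.4501, 0.2495, 0.0819]), [0.0009716361891935017, 0.0009716361891935293]) (array([0.5216, 0.2418, 0.0757]), [0.0012191354860131896, 0.0012191354860132744])
deck front [[ 0.3683  0.0033  0.07  ]
 [ 0.4156 -0.3448  0.07  ]] 0.3513302843776834 yaw 0.13491857212151537
guards front [[ 0.4567  0.0154  0.116 ]
 [ 0.505  -0.3267  0.116 ]] 0.3454380232456009 0.1402733292908076
sel w3+top (array([ 0.4395, -0.2276,  0.0715]), [0.0014846433381806889, 0.0014846433381807311])
```

View pics/w3sel.png

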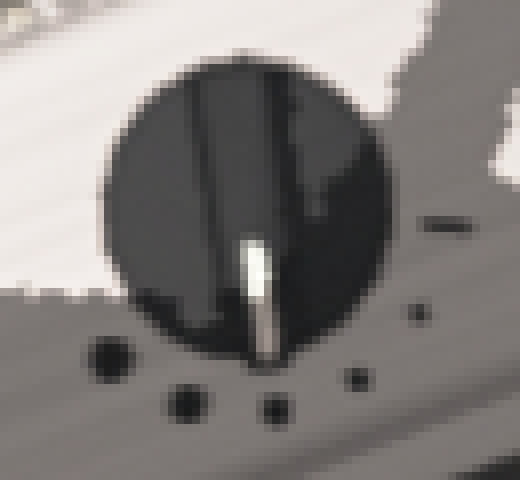

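The crop shows the line pointing at the third dot from the bar mark, which is click 1.35, so two clicks down are needed. The bar's top is centred near crop (245,212), or pixel (320.6,126.5). I take one more view further ahead to triangulate.

Emit:
{"method": "run_rows", "body": {
  "offsets": {"motion": [[-0.04,0.03,0,0],[-0.04,0.03,0,0],[-0.04,0.0,0,0],[0,0,0,0],[0,0,0,0],[0,0,0,0]]}
}}

```text
time: 4.08
position: [0.6227, -0.2194, 0.2987]
tool_rot: [0.114, 0.994, 0.0, -0.001]
ft_force: [-0.7, 1.0, -0.8]
grip_width: 0.0871
grip_force: 0.0
```

```bash
python3 - <<'E'
from rig import robot
from h import *
import pickle
c=robot.camera("wrist");o=robot.get_obs();pickle.dump((c,o),open("w4.pkl","wb"))
im=c["img"][:245,:,::-1]
s=cv2.resize(im[0:245,200:560],None,fx=2.2,fy=2.2,interpolation=cv2.INTER_CUBIC)
cv2.imwrite("pics/w4.png",s); print(s.shape)
E
```

```text
(539, 792, 3)
```

View pics/w4.png

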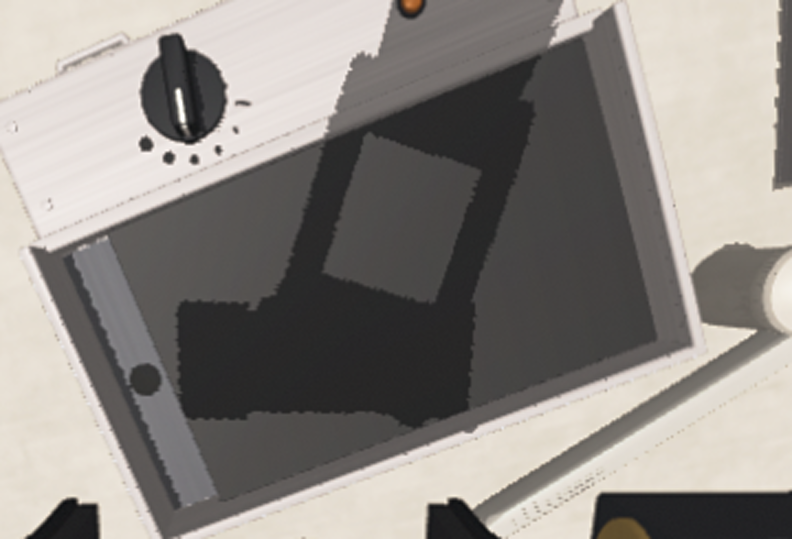

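The enlarged view shows the whole griddle. Guard tops have crop corners at (628,5), (705,348), (163,537) and (25,248). The inner foot of the left guard runs from (585,38) to (660,338). The gutter edge runs from about (108,240) to (216,495). The selector disc is at (184,95).

```bash
python3 - <<'E'
from rig import robot
from h import *
import pickle
np.set_printoptions(precision=4,suppress=True)
c3,_=pickle.load(open("w3.pkl","rb"));c4,o=pickle.load(open("w4.pkl","rb"));ct=robot.camera("top")
w=lambda l:[(200+a/2.2,b/2.2) for a,b in l]
g=plane(c4,w([(628,5),(705,348),(163,537),(25,248)]),.116);print("guard",g,g.mean(0),[np.linalg.norm(g[i]-g[i-1]) for i in range(4)])
for a,b in((0,3),(1,2)): d=g[a]-g[b];print("yaw",np.arctan2(d[1],d[0])-np.pi/2)
for a,b in((1,0),(2,3)): d=g[a]-g[b];print("yaw",np.arctan2(d[1],d[0]))
p=plane(c4,w([(585,38),(660,338),(216,495),(108,240)]),.08);print("plate",p,[np.linalg.norm(p[i]-p[i-1]) for i in range(4)])
# heights by two views: back-left guard corner top/w4, plate's back-left, disc w3/w4
print("guard FL w3w4",tri([c3,c4],[(511,95),w([(628,5)])[0]]),"guard FR",tri([c3,c4],[(258,192),w([(25,248)])[0]]))
print("disc",tri([c3,c4],[(320.9,126.2),w([(184,95)])[0]]))
print("bar end line tips",tri([c3,c4],[(290+268/8,100+355/8),w([(190,135)])[0]]))
print("bar top at .109: w3",plane(c3,[(320.6,126.5)],.109),"w4",plane(c4,w([(179,84)]),.109))
print("disc at .078: w3",plane(c3,[(320.9,126.2)],.078),"w4",plane(c4,w([(184,95)]),.078))
# by back-left guard etc: griddle frame
th=.137;C=g.mean(0)
E
```

```text
guard [[ 0.4601  0.019   0.116 ]
 [ 0.6536  0.0457  0.116 ]
 [ 0.6967 -0.3008  0.116 ]
 [ 0.5085 -0.3318  0.116 ]] [ 0.5797 -0.142   0.116 ] [np.float64(0.35405760463992286), np.float64(0.19537511370338348), np.float64(0.3492115820671046), np.float64(0.19079976481624555)]
yaw 0.13716077177215436
yaw 0.12387580510337948
yaw 0.13744954525510758
yaw 0.16301933263960103
plate [[ 0.4634  0.0126  0.08  ]
 [ 0.6495  0.0401  0.08  ]
 [ 0.6884 -0.2666  0.08  ]
 [ 0.5114 -0.2917  0.08  ]] [np.float64(0.3080522535873381), np.float64(0.18820305758803038), np.float64(0.309145358351841), np.float64(0.17874276239645012)]
guard FL w3w4 (array([0.4571, 0.0252, 0.1028]), [0.0012481863748715874, 0.0012481863748715928]) guard FR (array([ 0.507 , -0.3313,  0.109 ]), [0.0027840087301916378, 0.0027840087301916764])
disc (array([ 0.441 , -0.2252,  0.0767]), [0.00020313893107901188, 0.00020313893107906262])
bar end line tips (array([ 0.4656, -0.227 ,  0.086 ]), [0.0004715473783791068, 0.0004715473783790932])
bar top at .109: w3 [[ 0.4414 -0.2261  0.109 ]] w4 [[ 0.4437 -0.2247  0.109 ]]
disc at .078: w3 [[ 0.4411 -0.2254  0.078 ]] w4 [[ 0.4414 -0.225   0.078 ]]
```

The measurements agree. The disc height is 0.077, the plate is 308 x 188 mm, and the griddle yaw is about 0.138. The selector axis is at (0.441,-0.225). The last joint's range needs the half-turned grasp for the ccw turn, so I turn the tool about +3.0 first.

Emit:
{"method": "run_rows", "body": {
  "offsets": {"motion": [[0,0,0,0.125],[0,0,0,0.125],[0,0,0,0.125],[0,0,0,0.125],[0,0,0,0.125],[0,0,0,0.125],[0,0,0,0.125],[0,0,0,0.125],[0,0,0,0.125],[0,0,0,0.125],[0,0,0,0.125],[0,0,0,0.125],[0,0,0,0.125],[0,0,0,0.125],[0,0,0,0.125],[0,0,0,0.125],[0,0,0,0.125],[0,0,0,0.125],[0,0,0,0.125],[0,0,0,0.125]]},
  "aperture": 0.05
}}

```text
time: 5.85
position: [0.6221, -0.2212, 0.2994]
tool_rot: [0.98, 0.201, -0.0, -0.0]
ft_force: [-0.2, 0.6, -0.1]
grip_width: 0.05
grip_force: 0.0
```

Emit:
{"method": "run_rows", "body": {
  "offsets": {"motion": [[0,0,0,0.125],[0,0,0,0.125],[0,0,0,0.125],[0,0,0,0.125],[0,0,0,0]]}
}}

```text
time: 6.27
position: [0.6222, -0.2213, 0.2994]
tool_rot: [0.999, -0.046, -0.0, 0.0]
ft_force: [-0.9, 0.2, 0.4]
grip_width: 0.0498
grip_force: 0.0
```

```bash
python3 - <<'E'
from rig import robot
from h import *
goto(robot.get_obs(),[.4412,-.2253,.15],1.483)
E
```

```text
t 6.27 tool y at -1.662 q6 1.152 step [-0.1798  0.0205  0.1494] dist 0.235 turn -0.003
```

Emit:
{"method": "run_rows", "body": {
  "offsets": {"motion": [[-0.036,0.004,0.01,0],[-0.036,0.004,0.01,0],[-0.036,0.004,0.01,0],[-0.036,0.004,0.01,0],[-0.036,0.004,0.01,0],[0,0,0.033,0],[0,0,0.033,0],[0,0,0.033,0],[0,0,0,0],[0,0,0,0],[0,0,0,0]]}
}}

```text
time: 7.18
position: [0.443, -0.226, 0.1514]
tool_rot: [0.999, -0.043, 0.001, 0.001]
ft_force: [0.5, -0.3, 0.7]
grip_width: 0.0498
grip_force: 0.0
```

```bash
python3 - <<'E'
from rig import robot
from h import *
goto(robot.get_obs(),[.4412,-.2253,.085],1.483)
E
```

```text
t 7.18 tool y at -1.658 q6 0.961 step [-0.002  -0.0006  0.0664] dist 0.066 turn 0.001
```

Emit:
{"method": "run_rows", "body": {
  "offsets": {"motion": [[-0.002,0,0.03,0],[0,0,0.02,0],[0,0,0.016,0],[0,0,0,0],[0,0,0,0]]}
}}

```text
time: 7.6
position: [0.4412, -0.2257, 0.0853]
tool_rot: [0.999, -0.044, 0.001, 0.001]
ft_force: [-0.1, 0.1, 0.7]
grip_width: 0.0503
grip_force: 0.0
```

Emit:
{"method": "run_rows", "body": {
  "offsets": {"motion": [[0,0,0,0],[0,0,0,0],[0,0,0,0],[0,0,0,0],[0,0,0,0],[0,0,0,0]]},
  "aperture": 0.0,
  "squeeze": 25
}}

```text
time: 8.1
position: [0.4403, -0.225, 0.0843]
tool_rot: [0.999, -0.044, 0.0, 0.0]
ft_force: [0.1, -0.0, 0.2]
grip_width: 0.0175
grip_force: 0.0
```

```bash
python3 - <<'E'
from rig import robot
from h import *
o=robot.get_obs();goto(o,[.4412,-.2253,.085],1.483);print(o["moment"],o["q"])
E
```

```text
t 8.1 tool y at -1.659 q6 0.96 step [ 0.0009  0.0002 -0.0007] dist 0.001 turn -0.0
[-0.07073926  0.20544432 -0.01460699] [-6.98929495e-01  5.09021886e-01  1.85052454e+00  9.02419013e-06
  7.81458042e-01  9.60031566e-01]
```

Emit:
{"method": "run_rows", "body": {
  "offsets": {"motion": [[0,0,0,0],[0,0,0,0],[0,0,0,0]]}
}}

```text
time: 8.35
position: [0.4401, -0.2249, 0.0839]
tool_rot: [0.999, -0.044, -0.0, -0.0]
ft_force: [0.5, -0.3, -0.2]
grip_width: 0.0021
grip_force: 0.0
```

Emit:
{"method": "run_rows", "body": {
  "offsets": {"motion": [[0,0,0,-0.09],[0,0,0,-0.09],[0,0,0,-0.09],[0,0,0,-0.09],[0,0,0,-0.09],[0,0,0,0],[0,0,0,0],[0,0,0,0],[0,0,0,0]]}
}}

```text
time: 9.1
position: [0.4402, -0.225, 0.0839]
tool_rot: [0.984, 0.179, -0.0, 0.0]
ft_force: [0.3, -0.0, -0.4]
grip_width: 0.0004
grip_force: 0.0
```

```bash
python3 - <<'E'
from rig import robot
from h import *
o=robot.get_obs();goto(o,[.4412,-.2253,.085],1.483+.45);print(o["moment"],o["ft_force"])
E
```

```text
t 9.1 tool y at -1.21 q6 0.511 step [ 0.0009  0.0007 -0.0011] dist 0.002 turn -0.002
[-0.06919416  0.17097349  0.01315823] [ 0.32836018 -0.00725055 -0.41411574]
```

The fingers closed on nothing, so I look before going on.

```bash
python3 - <<'E'
from rig import robot
from h import *
a=robot.camera("side");b=robot.camera("wrist")
P=robot.get_obs()["position"];print(proj(a,P),proj(robot.camera("top"),P),proj(b,P))
u,v=proj(a,P)[0].astype(int)
s=cv2.resize(a["img"][v-50:v+50,u-60:u+60,::-1],(600,500),interpolation=cv2.INTER_CUBIC)
cv2.imwrite("pics/chk.png",s); cv2.imwrite("pics/chkw.png",b["img"][:,:,::-1])
E
```

```text
[[300.09892832 230.13698897]] [[356.64568546 232.57812412]] [[320.06010055 221.22598829]]
```

View pics/chk.png

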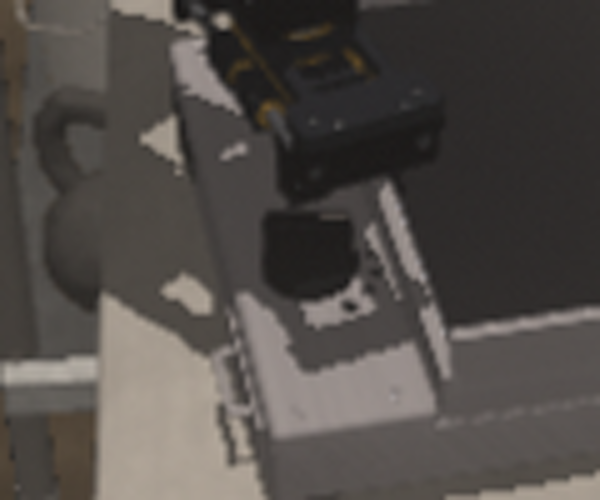

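The side crop shows the selector's black bar at crop (265-350, 210-300) under the gripper, with the gripper's near end face at (280-440, 95-200). The fingers are hidden. I check the wrist image numerically around the TCP, which projects to (320,221).

```bash
python3 - <<'E'
import cv2
g=cv2.cvtColor(cv2.imread("pics/chkw.png"),6)
for v in range(140,262,4): print(v,' '.join('%3d'%g[v,u] for u in range(250,392,5)))
s=cv2.cvtColor(cv2.imread("pics/chk.png"),6)
print()
for v in range(150,310,6): print(v,' '.join('%3d'%s[v,u] for u in range(230,400,7)))
E
```

```text
140 116 119 119 119 118 119 154 225 224 224 222 211 180 102  61  75  79  81  80  80  81  81  80  81  82  81  81  81  82
144 116 114 110 113 117 119 118 224 224 225 226 226 225 224 219 204 138  75  66  80  81  81  81  81  81  81  82  82  81
148 120 120 118 117 116 114 106 118 222 223 223 224 224 226 226 226 226 224 216 189 107  62  74  82  82  82  82  83  83
152 120 121 120 121 120 120 118 116 205 187 189 187 224 223 224 224 226 226 225 226 225 221 206 150  82  66  82  83  83
156 123 120 120 120 122 120 121 121 180 224 219 213 202 154 204 220 224 224 225 226 227 227 227 226 224 217 193 110  53
160 120 123 123 124 121 120 121 121 121 229 228 229 227 223 218 210 198 173 211 222 225 225 226 227 227 227 227 226 222
164 121 123 121 122 121 123 123 123 121 121 118 189 139 118 131 138 116 182 122 205 166 201 219 225 226 226 227 227 227
168 121 119 119 120 122 122 121 121 121 123 123 122 121 122  27 121 122 122 123 197 224 220 211 200 156 208 224 226 226
172 124 122 121 123 120 119 119 120 122 122  76 121 122 123  56 123 121 122  34  65 119 121 120 119 119 116 113 123 194
176 116 118 122 123 
[... 4728 characters left out ...]
  32  31  31  32  31  31  31  32  31  31  32  31  43  68  57  47  89  95  60
276  66  71  71  71  67  42  31  32  33  32  32  31  34  33  34  36  36  41  79  74  64  53  88 109  68
282  65  70  71  70  70  50  34  32  32  33  33  35  37  38  37  36  37  63 140  89  64  71  68 115  78
288  64  72  77  74  71  69  48  34  32  33  38  38  37  35  35  38  45 116 151  83  46  67  70  93  81
294  63  99 125 103  70  71  67  51  38  37  35  33  33  40  49  83 115 143 150 102  75  68  72  64 108
300  59 113 144 143  93  68  71  70  65  56  59  68  66  89 122 140 112  97 128 141 121  76  72  70  85
306  71 100 134 147 133  98  76  70  71  69  94 132 137 140 143 148  91  36  77 144 144  89  70  71  68
```

```bash
python3 - <<'E'
import cv2
i=cv2.imread("pics/chkw.png")[110:310,190:450]
s=cv2.resize(i,None,fx=3,fy=3,interpolation=cv2.INTER_CUBIC); cv2.imwrite("pics/chkw2.png",cv2.convertScaleAbs(s,alpha=1.0,beta=0) if 0 else (255*(s/255.)**.6).astype('uint8'))
E
```

```text
(no output)
```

View pics/chkw2.png

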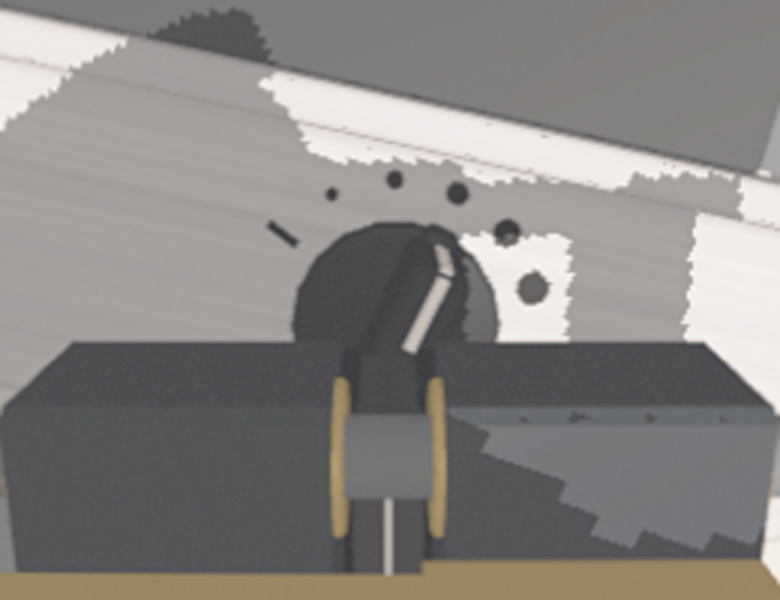

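This shows the line still at the third dot, so the selector has not moved. The bar's top and line are unobstructed up to crop row 345, so the real fingertips sit about 25-35 mm above the reported TCP, clear of the bar. I open, turn back, go about 20 mm lower and feel for the bar.

Emit:
{"method": "run_rows", "body": {
  "offsets": {"motion": [[0,0,0,0.09],[0,0,0,0.09],[0,0,0,0.09],[0,0,0,0.09],[0,0,0,0.09],[0.001,0.0005,0,0],[0,0,0.005,0],[0,0,0.005,0],[0,0,0.005,0],[0,0,0.005,0],[0,0,0,0],[0,0,0,0]]},
  "aperture": 0.05,
  "squeeze": 25
}}

```text
time: 10.25
position: [0.4407, -0.2252, 0.0633]
tool_rot: [0.999, -0.044, -0.001, -0.0]
ft_force: [0.1, 0.0, -0.1]
grip_width: 0.0497
grip_force: 0.0
```

Emit:
{"method": "run_rows", "body": {
  "offsets": {"motion": [[0,0,0,0],[0,0,0,0],[0,0,0,0],[0,0,0,0],[0,0,0,0],[0,0,0,0],[0,0,0,0],[0,0,0,0],[0,0,0,0]]},
  "aperture": 0.0,
  "squeeze": 25
}}

```text
time: 11.0
position: [0.4412, -0.2262, 0.0641]
tool_rot: [0.999, -0.044, 0.0, 0.001]
ft_force: [-1.6, -2.9, 0.8]
grip_width: 0.0134
grip_force: 25.0
```

Gripped at 13.4 mm. Now two clicks, one at a time.

Emit:
{"method": "run_rows", "body": {
  "offsets": {"motion": [[0,0,0,-0.09],[0,0,0,-0.09],[0,0,0,-0.09],[0,0,0,-0.09],[0,0,0,-0.09],[0,0,0,0],[0,0,0,0],[0,0,0,0]]}
}}

```text
time: 11.67
position: [0.4412, -0.2264, 0.0641]
tool_rot: [0.984, 0.179, 0.0, 0.001]
ft_force: [-1.5, -4.6, 0.6]
grip_width: 0.0135
grip_force: 25.0
```

Emit:
{"method": "run_rows", "body": {
  "offsets": {"motion": [[0,0,0,-0.09],[0,0,0,-0.09],[0,0,0,-0.09],[0,0,0,-0.09],[0,0,0,-0.09],[0,0,0,0],[0,0,0,0],[0,0,0,0]]}
}}

```text
time: 12.33
position: [0.4414, -0.2266, 0.0641]
tool_rot: [0.919, 0.394, -0.0, 0.001]
ft_force: [-2.5, -5.2, -0.5]
grip_width: 0.0136
grip_force: 25.0
```

```bash
python3 - <<'E'
from rig import robot
from h import *
o=robot.get_obs();goto(o,[.4412,-.2253,.085],1.483+.9);print(o["moment"],o["ft_force"])
E
```

```text
t 12.33 tool y at -0.76 q6 0.062 step [ 0.0008 -0.001  -0.0209] dist 0.021 turn -0.001
[-0.99905343  0.48886885  0.0381169 ] [-2.51832487 -5.22136491 -0.48709588]
```

Emit:
{"method": "run_rows", "body": {
  "offsets": {"motion": [[0,0,0,0],[0,0,0,0],[0,0,0,0],[0,0,0,0],[0,0,0,0]]},
  "aperture": 0.045
}}

```text
time: 12.75
position: [0.441, -0.2249, 0.0638]
tool_rot: [0.919, 0.395, 0.0, -0.0]
ft_force: [-0.3, 0.4, -0.7]
grip_width: 0.039
grip_force: 0.0
```

Emit:
{"method": "run_rows", "body": {
  "offsets": {"motion": [[0,0,-0.02,0],[0,0,-0.04,0],[0,0,-0.04,0],[0,0,-0.04,0],[0,0,-0.04,0],[0,0,-0.03,0],[-0.03,0,0,0],[-0.03,0,0,0],[0,0,0,0],[0,0,0,0],[0,0,0,0]]},
  "aperture": 0.07
}}

```text
time: 13.67
position: [0.3997, -0.2685, 0.2736]
tool_rot: [0.919, 0.394, 0.0, -0.001]
ft_force: [0.2, -0.4, -0.7]
grip_width: 0.07
grip_force: 0.0
```

```bash
python3 - <<'E'
from rig import robot
from h import *
import pickle
np.set_printoptions(precision=4,suppress=True)
c=robot.camera("wrist");o=robot.get_obs();pickle.dump((c,o),open("w5.pkl","wb"))
S=np.array([.4412,-.2253,.109])
u,v=proj(c,S)[0]; print("sel px",u,v)
# resample the knob top by rays: brightness in polar about the axis
ang=np.arange(-.6,2.0,.05); g=c["img"].min(2).astype(float)
def val(r,a,z): 
    p=proj(c,S*[1,1,0]+[r*np.cos(a),r*np.sin(a),z])[0].astype(np.float32); return cv2.getRectSubPix(g.astype(np.float32),(1,1),(float(p[0]),float(p[1])))[0,0]
for a in ang: print(round(a-.137,2),"joint",round(1.125-(a-.137),2),[int(val(r,a,.107)) for r in(.008,.012,.016,.02)],"deck",[int(val(r,a,.07)) for r in(.030,.033,.036,.039)])
goto(o,[.4856,.2454,.25],-1.673)
E
```

```text
sel px 320.3311109607177 132.31048916806296
-0.74 joint 1.86 [65, 66, 73, 74] deck [233, 121, 68, 200]
-0.69 joint 1.81 [70, 72, 75, 74] deck [225, 92, 64, 190]
-0.64 joint 1.76 [70, 75, 75, 74] deck [229, 116, 95, 217]
-0.59 joint 1.71 [69, 75, 75, 74] deck [228, 196, 199, 233]
-0.54 joint 1.66 [67, 75, 75, 74] deck [228, 230, 233, 232]
-0.49 joint 1.61 [66, 75, 75, 74] deck [229, 230, 232, 231]
-0.44 joint 1.56 [64, 74, 75, 75] deck [229, 230, 231, 231]
-0.39 joint 1.51 [62, 75, 75, 75] deck [229, 232, 231, 231]
-0.34 joint 1.46 [60, 75, 75, 74] deck [230, 223, 204, 231]
-0.29 joint 1.41 [57, 75, 74, 74] deck [230, 140, 119, 222]
-0.24 joint 1.36 [55, 75, 75, 74] deck [229, 100, 76, 216]
-0.19 joint 1.31 [51, 75, 75, 73] deck [230, 134, 117, 227]
-0.14 joint 1.26 [48, 75, 75, 74] deck [230, 213,
[... 1745 characters left out ...]
6, 117, 117]
1.36 joint -0.24 [46, 36, 71, 44] deck [115, 116, 115, 116]
1.41 joint -0.29 [45, 44, 68, 57] deck [115, 115, 116, 116]
1.46 joint -0.34 [42, 52, 61, 53] deck [116, 115, 116, 116]
1.51 joint -0.39 [40, 59, 51, 42] deck [115, 116, 116, 117]
1.56 joint -0.44 [37, 63, 42, 36] deck [116, 117, 116, 116]
1.61 joint -0.49 [36, 64, 41, 36] deck [116, 116, 115, 115]
1.66 joint -0.54 [36, 64, 40, 36] deck [115, 115, 115, 115]
1.71 joint -0.59 [35, 64, 36, 36] deck [115, 115, 116, 117]
1.76 joint -0.64 [35, 65, 36, 35] deck [117, 117, 116, 116]
1.81 joint -0.69 [34, 64, 36, 35] deck [116, 115, 115, 116]
t 13.72 tool y at -0.759 q6 -0.065 step [ 0.4316 -0.2913  0.0242] dist 0.521 turn 0.914
```

The line stands at joint 0.44, on the smallest dot, and the dots fit the griddle yaw of about 0.137. Now I measure the real fingertip depth from the wrist image, with the fingers at 70 mm.

```bash
python3 - <<'E'
import pickle,cv2
c,o=pickle.load(open("w5.pkl","rb"));g=c["img"].max(2)
print(o["grip_width"],c["cx"],c["cy"])
for v in range(206,256,3): print(v,' '.join('%3d'%g[v,u] for u in range(212,268,3)),'|',' '.join('%3d'%g[v,u] for u in range(372,428,3)))
E
```

```text
0.07013039901539737 319.00424897373205 201.51341950354802
206 119 122 120 119 109 127 134 128 134 132 133 128 129 124 128 123 126 135 135 | 234 233 234 234 235 234 232 232 234 234 235 234 234 234 236 235 235 234 235
209 121 120 121 109 127 133 126 129 127 132 137 137 131 125 128 129 133 135 137 | 235 234 235 235 233 235 234 231 231 234 236 234 233 234 235 236 236 235 235
212 112 120 109 131 138 130 129 127 128 130 129 131 129 128 126 136 140 142 138 | 235 235 234 234 234 234 234 235 231 232 234 233 235 234 234 234 237 236 235
215 138 105 132 133 130 127 126 127 134 130 129 128 127 127 133 137 138 142 139 | 236 235 234 234 234 232 232 234 235 232 233 233 235 234 234 234 234 236 239
218 139 139 136 134 134 129 134 129 131 132 129 129 131 133 132 134 134 140 141 | 235 235 234 234 234 235 232 234 235 234 234 231 233 234 235 236 234 237 149
221 140 135 135 134 134 137 135 132 132 130 129 131 133 131 133 134 135 137 140 | 234 234 235 234 234 235 235 234 236 236 236 233 232 234 237 237 234 236 130
224 132 132 139 139 141 140 136 132 130 132 133 133 130 131 128 134 131 132 134 | 234 233 233 
[... 1323 characters left out ...]
 117
251  63  63  63  63  63  63  63  63  64  63  63  63  63  63  63  63  63  63  63 |  62  62  63  63  75  76  76  74  76  76  76  76  76  77  76  77  76  76  77
254  65  66  65  66  66  66  66  65  65  65  66  66  65  66  65  66  66  65  65 |  65  65  65  66  64  93  94  94  94  94  95  94  95  95  78  95  95  95  95
```

Emit:
{"method": "run_rows", "body": {
  "offsets": {"motion": [[0.028,-0.019,0,0],[0.028,-0.019,0,0],[0.028,-0.019,0,0],[0.028,-0.019,0,0],[0.028,-0.019,0,0],[0.028,-0.019,0,0],[0.028,-0.019,0,0],[0.028,-0.019,0,0],[0.028,-0.019,0,0],[0.028,-0.019,0,0],[0.028,-0.019,0,0],[0.028,-0.019,0,0],[0.028,-0.019,0,0],[0.028,-0.019,0,0],[0.028,-0.019,0,0]]}
}}

```text
time: 14.97
position: [0.4813, 0.2348, 0.2734]
tool_rot: [0.918, 0.396, -0.0, -0.0]
ft_force: [1.8, -0.4, 0.7]
grip_width: 0.0702
grip_force: 0.0
```

Emit:
{"method": "run_rows", "body": {
  "offsets": {"motion": [[0,0,0,0.115],[0,0,0,0.115],[0,0,0,0.115],[0,0,0,0.115],[0,0,0,0.115],[0,0,0,0.115],[0,0,0,0.115],[0,0,0,0.11],[0,0,0,0],[0,0,0,0]]}
}}

```text
time: 15.8
position: [0.4815, 0.2327, 0.2735]
tool_rot: [0.999, -0.049, -0.001, -0.0]
ft_force: [-0.1, 0.4, -0.4]
grip_width: 0.0701
grip_force: 0.0
```

```bash
python3 - <<'E'
from rig import robot
from h import *
goto(robot.get_obs(),[.4856,.2454,.15],-1.673)
E
```

```text
t 15.8 tool y at -1.67 q6 1.911 step [ 0.003  -0.0131  0.1235] dist 0.124 turn 0.003
```

The real tips sit about 40 mm behind the reported TCP (from depth 0.171 and row 229). For the handle the tips go at 0.062, so the reported z must be about 0.022.

Emit:
{"method": "run_rows", "body": {
  "offsets": {"motion": [[0.003,-0.013,0.03,0],[0,0,0.04,0],[0,0,0.04,0],[0,0,0.04,0],[0,0,0.03,0],[0,0,0.02,0],[0,0,0,0],[0,0,0,0]]}
}}

```text
time: 16.47
position: [0.4856, 0.2446, 0.0731]
tool_rot: [0.999, -0.051, -0.001, 0.0]
ft_force: [0.9, -0.1, -0.5]
grip_width: 0.0702
grip_force: 0.0
```

```bash
python3 - <<'E'
from rig import robot
from h import *
goto(robot.get_obs(),[.4856,.2454,.022],-1.673)
E
```

```text
t 16.47 tool y at -1.672 q6 1.933 step [ 0.     -0.0009  0.0511] dist 0.051 turn 0.001
```

Emit:
{"method": "run_rows", "body": {
  "offsets": {"motion": [[0,-0.001,0.02,0],[0,0,0.015,0],[0,0,0.01,0],[0,0,0.006,0],[0,0,0,0],[0,0,0,0]]}
}}

```text
time: 16.97
position: [0.4872, 0.2457, 0.0238]
tool_rot: [0.999, -0.051, 0.001, -0.0]
ft_force: [-0.3, -0.6, -0.1]
grip_width: 0.0699
grip_force: 0.0
```

Emit:
{"method": "run_rows", "body": {
  "offsets": {"motion": [[0,0,0,0],[0,0,0,0],[0,0,0,0],[0,0,0,0],[0,0,0,0],[0,0,0,0],[0,0,0,0],[0,0,0,0],[0,0,0,0],[0,0,0,0]]},
  "aperture": 0.0,
  "squeeze": 40
}}

```text
time: 17.8
position: [0.4865, 0.2453, 0.023]
tool_rot: [0.999, -0.052, -0.0, 0.0]
ft_force: [-0.0, -0.7, 0.4]
grip_width: 0.0261
grip_force: 40.0
```

The handle is gripped at 26.1 mm. The pan-rest reference is reported z 0.023. Now lift and carry.

Emit:
{"method": "run_rows", "body": {
  "offsets": {"motion": [[0,0,-0.01,0],[0,0,-0.02,0],[0,0,-0.03,0],[0,0,-0.03,0],[0,0,-0.03,0],[0,0,-0.03,0],[0,0,-0.03,0],[0,0,-0.02,0],[0,0,0,-0.08],[0,0,0,-0.08],[0,0,0,-0.08],[0,0,0,0],[0,0,0,0]]}
}}

```text
time: 18.88
position: [0.4854, 0.2452, 0.2224]
tool_rot: [0.998, 0.067, -0.001, 0.0]
ft_force: [0.3, 0.1, -6.1]
grip_width: 0.0257
grip_force: 40.0
```

```bash
python3 - <<'E'
from rig import robot
from h import *
o=robot.get_obs();goto(o,[.5635,-.021,.20],-1.433);print(o["ft_force"],o["grip_width"])
E
```

```text
t 18.88 tool y at -1.436 q6 1.698 step [0.0417 0.2743 0.0224] dist 0.278 turn -0.003
[ 0.30168213  0.12499814 -6.06670616] 0.025748049211504278
```

Emit:
{"method": "run_rows", "body": {
  "offsets": {"motion": [[0.003,0.02,0,0],[0.0045,0.03,0,0],[0.0045,0.03,0,0],[0.0045,0.03,0,0],[0.0045,0.03,0,0],[0.0045,0.03,0,0],[0.0045,0.03,0,0],[0.0045,0.03,0,0],[0.004,0.025,0,0],[0.003,0.02,0,0],[0,0,0.02,0],[0,0,0,0],[0,0,0,0],[0,0,0,0]]}
}}

```text
time: 20.05
position: [0.5645, -0.0206, 0.2028]
tool_rot: [0.998, 0.068, -0.001, -0.0]
ft_force: [0.6, -0.5, -5.6]
grip_width: 0.0258
grip_force: 40.0
```

```bash
python3 - <<'E'
from rig import robot
from h import *
o=robot.get_obs();goto(o,[.5635,-.021,.105],-1.433)
import pickle
c=robot.camera("wrist");pickle.dump((c,o),open("w6.pkl","wb"))
c=robot.camera("side");pickle.dump((c,o),open("s6.pkl","wb"))
c=robot.camera("top");pickle.dump((c,o),open("t6.pkl","wb"))
E
```

```text
t 20.05 tool y at -1.434 q6 1.2 step [-0.0009  0.0003  0.0978] dist 0.098 turn -0.001
```

Emit:
{"method": "run_rows", "body": {
  "offsets": {"motion": [[-0.001,0,0.02,0],[0,0,0.025,0],[0,0,0.02,0],[0,0,0.015,0],[0,0,0.01,0],[0,0,0.005,0],[0,0,0,0],[0,0,0,0],[0,0,0,0]]}
}}

```text
time: 20.95
position: [0.5653, -0.0216, 0.1092]
tool_rot: [0.998, 0.068, 0.001, 0.0]
ft_force: [0.8, -1.2, -4.3]
grip_width: 0.0257
grip_force: 40.0
```

Emit:
{"method": "run_rows", "body": {
  "offsets": {"motion": [[0,0,0.002,0],[0,0,0.002,0],[0,0,0.001,0],[0,0,0,0],[0,0,0,0],[0,0,0,0]]}
}}

```text
time: 21.45
position: [0.5642, -0.0215, 0.103]
tool_rot: [0.998, 0.068, 0.0, 0.0]
ft_force: [-0.2, -0.1, -5.2]
grip_width: 0.0257
grip_force: 40.0
```

```bash
python3 - <<'E'
from rig import robot
from h import *
o=robot.get_obs();goto(o,[.5635,-.021,.100],-1.433);print(o["ft_force"],o["moment"])
E
```

```text
t 21.45 tool y at -1.434 q6 1.198 step [-0.0006 -0.0006  0.003 ] dist 0.003 turn -0.001
[-0.21871618 -0.09305911 -5.1786414 ] [-0.12615824  0.15152288 -0.02377563]
```

```bash
python3 - <<'E'
from rig import robot
from h import *
C=np.array([.578,-.1255]);th=.138;ex=np.array([np.cos(th),np.sin(th)]);ey=np.array([-np.sin(th),np.cos(th)])
for n in("wrist","top","side"):
    c=robot.camera(n);g=c["img"].max(2).astype(np.float32);print(n)
    for x in(.055,.072):
        r=[]
        for y in np.arange(.09,.176,.002):
            P=np.r_[C+ex*x+ey*y,.117];p=proj(c,P)[0]
            r.append(int(cv2.getRectSubPix(g,(1,1),(float(p[0]),float(p[1])))[0,0]) if 0<=p[0]<640 and 0<=p[1]<400 else -1)
        print(x,p.round(),r)
E
```

```text
wrist
0.055 [210. 146.] [243, 244, 243, 243, 241, 242, 241, 240, 176, 241, 240, 240, 242, 241, 241, 240, 240, 239, 239, 239, 240, 239, 240, 168, 109, 109, 110, 94, 106, 107, 103, 140, 236, 236, 228, 140, 129, 128, 189, 234, 234, 233, 233]
0.072 [208. 118.] [243, 244, 243, 243, 243, 243, 242, 242, 242, 242, 241, 241, 243, 242, 242, 241, 241, 241, 240, 240, 241, 240, 242, 154, 112, 111, 111, 95, 104, 108, 110, 128, 237, 238, 228, 230, 232, 233, 234, 234, 233, 233, 233]
top
0.055 [265. 173.] [80, 79, 77, 77, 75, 75, 77, 74, 73, 72, 72, 70, 68, 69, 68, 65, 67, 67, 63, 63, 63, 62, 61, 59, 57, 57, 57, 55, 54, 52, 48, 49, 49, 47, 44, 42, 40, 35, 32, 29, 26, 26, 26]
0.072 [265. 167.] [89, 89, 89, 88, 87, 85, 85, 85, 86, 85, 83, 83, 83, 81, 80, 81, 82, 80, 79, 78, 76, 76, 78, 78, 76, 75, 76, 75, 74, 74, 72, 69, 68, 69, 70, 70, 70, 70, 66, 64, 63, 63, 63]
side
0.055 [349. 163.] [146, 145, 144, 144, 144, 144, 138, 124, 104, 101, 102, 98, 90, 82, 71, 70, 69, 69, 82, 94, 99, 81, 65, 52, 44, 38, 35, 35, 35, 35, 35, 35, 35, 35, 35, 35, 35, 35, 34, 34, 34, 34, 34]
0.072 [354. 162.] [140, 143, 143, 143, 144, 143, 144, 143, 141, 139, 138, 138, 138, 139, 140, 141, 142, 143, 144, 144, 144, 144, 144, 142, 139, 124, 109, 94, 88, 81, 73, 66, 57, 49, 46, 43, 40, 38, 36, 36, 36, 36, 36]
```

The gap to the guard is about 8 mm: the stone's edge lies at plate y 0.144 and the guard starts at 0.152. Now press onto the plate to half stroke.

Emit:
{"method": "run_rows", "body": {
  "offsets": {"motion": [[0,0,0.002,0],[0,0,0.002,0],[0,0,0.002,0],[0,0,0,0],[0,0,0,0],[0,0,0,0]]}
}}

```text
time: 22.1
position: [0.5645, -0.0216, 0.0976]
tool_rot: [0.998, 0.068, 0.0, 0.0]
ft_force: [-1.2, 0.4, 3.9]
grip_width: 0.026
grip_force: 40.0
```

```bash
python3 - <<'E'
from rig import robot
o=robot.get_obs();print(o["ft_force"],o["moment"],o["position"])
E
```

```text
[-1.1761797   0.39486688  3.85634067] [ 0.03381888  0.47664715 -0.0081291 ] [ 0.56447529 -0.02158745  0.0976394 ]
```

Emit:
{"method": "run_rows", "body": {
  "offsets": {"motion": [[0,0,0.002,0],[0,0,0.002,0],[0,0,0,0],[0,0,0,0],[0,0,0,0]]}
}}

```text
time: 22.52
position: [0.5645, -0.0216, 0.0934]
tool_rot: [0.998, 0.068, 0.0, 0.0]
ft_force: [-2.0, 0.1, 5.8]
grip_width: 0.0255
grip_force: 40.0
```

```bash
python3 - <<'E'
from rig import robot
from h import *
C=np.array([.578,-.1255]);th=.138;ex=np.array([np.cos(th),np.sin(th)]);ey=np.array([-np.sin(th),np.cos(th)])
o=robot.get_obs();p=np.array(o["position"]);print(o["ft_force"],p,"plate xy",(p[:2]-C)@ex,(p[:2]-C)@ey); e=C-.118*ey; goto(o,[*e,.0933],-1.433)
E
```

```text
[-2.04696275  0.060478    5.83008929] [ 0.56447741 -0.02161183  0.09344989] plate xy 0.000897077678077296 0.10476071032002165
t 22.52 tool y at -1.434 q6 1.198 step [-6.000e-04  2.228e-01  2.000e-04] dist 0.223 turn -0.001
```

Emit:
{"method": "run_rows", "body": {
  "offsets": {"motion": [[0,0.006,0.0004,0],[0,0.010,0,0],[0,0.0125,0,0],[0,0.0125,0,0],[0,0.0125,0,0],[0,0.0125,0,0],[0,0.0125,0,0],[0,0.0125,0,0],[0,0.0125,0,0],[0,0.0125,0,0],[0,0.0125,0,0],[0,0.0125,0,0],[0,0.0125,0,0],[0,0.0125,0,0],[0,0.0125,0,0],[0,0.0125,0,0],[0,0.0125,0,0],[0,0.0125,0,0],[0,0.008,0,0],[0,0,0,0]]}
}}

```text
time: 24.18
position: [0.5956, -0.2441, 0.0932]
tool_rot: [0.998, 0.068, 0.001, -0.0]
ft_force: [-1.4, 1.5, 7.0]
grip_width: 0.0256
grip_force: 40.0
```

```bash
python3 - <<'E'
from rig import robot
from h import *
C=np.array([.578,-.1255]);th=.138;ex=np.array([np.cos(th),np.sin(th)]);ey=np.array([-np.sin(th),np.cos(th)])
o=robot.get_obs();p=np.array(o["position"]);print(o["ft_force"],p,"plate xy",(p[:2]-C)@ex,(p[:2]-C)@ey)
c=robot.camera("wrist");g=c["img"].max(2).astype(np.float32)
for x in(.055,.07):
    r=[]
    for y in np.arange(-.11,-.21,-.003):
        q=proj(c,np.r_[C+ex*x+ey*y,.117])[0]; r.append(int(cv2.getRectSubPix(g,(1,1),(float(q[0]),float(q[1])))[0,0]))
    print(r)
E
```

```text
[-1.43464682  1.46174852  7.00940732] [ 0.59557438 -0.24413773  0.09316505] plate xy 0.0010872089420307395 -0.11992742897999958
[241, 240, 241, 242, 241, 242, 242, 243, 243, 243, 243, 243, 242, 230, 124, 124, 91, 132, 134, 135, 76, 67, 94, 94, 93, 94, 93, 154, 241, 227, 239, 238, 239, 238]
[242, 240, 241, 242, 241, 242, 242, 243, 243, 244, 243, 245, 243, 236, 127, 128, 97, 134, 135, 136, 67, 67, 94, 93, 94, 94, 94, 158, 241, 225, 238, 238, 238, 233]
```

The stroke ended with the stone's right edge about 5 mm over the gutter, 7 N pressed all along. Now lift, and refine the pan centre from the stored view.

Emit:
{"method": "run_rows", "body": {
  "offsets": {"motion": [[0,0,-0.01,0],[0,0,-0.02,0],[0,0,-0.03,0],[0,0,-0.03,0],[0,0,-0.03,0],[0,0,-0.02,0],[0,0,0,0]]}
}}

```text
time: 24.82
position: [0.5972, -0.2448, 0.2369]
tool_rot: [0.998, 0.068, 0.004, 0.003]
ft_force: [1.2, -0.6, -4.8]
grip_width: 0.0253
grip_force: 40.0
```

```bash
python3 - <<'E'
from h import *
import pickle
c,_=pickle.load(open("w2.pkl","rb"));g=c["img"].max(2).astype(np.float32)
C=np.array([.484,.2487]);th=-.1;ex=np.array([np.cos(th),np.sin(th)]);ey=np.array([-np.sin(th),np.cos(th)])
def prof(f,rng,z): 
    r=[]
    for s in rng:
        q=proj(c,np.r_[C+f(s),z])[0]; r.append(int(cv2.getRectSubPix(g,(1,1),(float(q[0]),float(q[1])))[0,0]))
    return r
for x in(-.07,-.03,.03,.07):
    print("x",x,"y+ .045..",prof(lambda s:ex*x+ey*s,np.arange(.045,.075,.0015),.024)); print("      y- -.045..",prof(lambda s:ex*x-ey*s,np.arange(.045,.075,.0015),.024))
for y in(-.035,0,.035):
    print("y",y,"x+ .085..",prof(lambda s:ex*s+ey*y,np.arange(.083,.115,.0015),.024)); print("      x- -.085..",prof(lambda s:-ex*s+ey*y,np.arange(.083,.115,.0015),.024))
E
```

```text
x -0.07 y+ .045.. [236, 236, 237, 205, 148, 180, 233, 239, 237, 234, 231, 210, 162, 135, 134, 134, 133, 132, 133, 133]
      y- -.045.. [234, 246, 246, 232, 174, 128, 207, 240, 241, 241, 239, 236, 236, 236, 237, 237, 237, 237, 237, 237]
x -0.03 y+ .045.. [237, 237, 232, 204, 153, 206, 231, 234, 234, 237, 234, 235, 224, 194, 178, 180, 171, 155, 144, 134]
      y- -.045.. [236, 246, 248, 236, 180, 143, 194, 233, 239, 240, 239, 233, 232, 234, 234, 234, 234, 234, 235, 235]
x 0.03 y+ .045.. [123, 123, 118, 106, 98, 106, 117, 121, 120, 119, 121, 127, 132, 132, 132, 132, 132, 132, 131, 130]
      y- -.045.. [108, 120, 123, 123, 121, 104, 105, 116, 120, 121, 120, 127, 161, 218, 237, 236, 235, 234, 234, 233]
x 0.07 y+ .045.. [237, 236, 229, 184, 138, 193, 225, 232, 230, 225, 221, 227, 233, 234, 234, 234, 234, 234, 234, 233]
      y- -.045.. [214, 236, 240, 238, 203, 149, 151, 209, 235, 237, 238, 231, 226, 230, 232, 232, 231, 230, 230, 230]
y -0.035 x+ .085.. [231, 214, 155, 101, 96, 132, 237, 242, 235, 231, 222, 212, 232, 233, 234, 233, 233, 233, 233, 232, 232, 232]
      x- -.085.. [128, 130, 129, 129, 128, 112, 95, 107, 122, 125, 128, 130, 131, 131, 130, 130, 132, 132, 132, 132, 132, 133]
y 0 x+ .085.. [236, 235, 144, 103, 99, 142, 204, 231, 230, 228, 229, 233, 235, 236, 237, 238, 238, 238, 237, 236, 236, 234]
      x- -.085.. [240, 233, 201, 146, 130, 111, 95, 110, 122, 124, 127, 128, 131, 134, 134, 133, 133, 133, 134, 134, 133, 133]
y 0.035 x+ .085.. [239, 226, 175, 104, 90, 117, 211, 236, 228, 225, 224, 219, 232, 234, 234, 233, 233, 233, 233, 233, 232, 232]
      x- -.085.. [237, 238, 238, 239, 235, 172, 122, 218, 236, 235, 219, 157, 132, 134, 134, 134, 134, 134, 135, 135, 135, 134]
```

The pan centre refines to (0.482,0.248). Carrying back.

```bash
python3 - <<'E'
from rig import robot
from h import *
goto(robot.get_obs(),[.4825,.248,.2369],-1.671)
E
```

```text
t 24.82 tool y at -1.434 q6 0.872 step [-0.0463 -0.5038 -0.0033] dist 0.506 turn 0.237
```

Emit:
{"method": "run_rows", "body": {
  "offsets": {"motion": [[-0.001,-0.015,0,0],[-0.002,-0.025,0,0],[-0.003,-0.03,0,0],[-0.003,-0.03,0,0],[-0.003,-0.03,0,0],[-0.003,-0.03,0,0],[-0.003,-0.03,0,0],[-0.003,-0.03,0,0],[-0.003,-0.03,0,0],[-0.003,-0.03,0,0],[-0.003,-0.03,0,0],[-0.003,-0.03,0,0],[-0.003,-0.03,0,0],[-0.003,-0.03,0,0],[-0.003,-0.03,0,0],[-0.003,-0.03,0,0],[-0.002,-0.024,0,0],[-0.001,-0.015,0,0],[0,0,0,0]]}
}}

```text
time: 26.4
position: [0.4751, 0.2474, 0.2295]
tool_rot: [0.998, 0.07, -0.003, -0.001]
ft_force: [0.4, -0.6, -5.4]
grip_width: 0.0257
grip_force: 40.0
```

Emit:
{"method": "run_rows", "body": {
  "offsets": {"motion": [[0,0,0,0.06],[0,0,0,0.06],[0,0,0,0.06],[0,0,0,0.057],[0,0,0,0],[0,0,0,0],[0,0,0,0]]}
}}

```text
time: 26.98
position: [0.4781, 0.2439, 0.2313]
tool_rot: [0.999, -0.05, -0.001, 0.0]
ft_force: [0.3, 0.9, -5.2]
grip_width: 0.0255
grip_force: 40.0
```

```bash
python3 - <<'E'
from rig import robot
from h import *
goto(robot.get_obs(),[.4825,.248,.04],-1.671)
E
```

```text
t 26.98 tool y at -1.67 q6 1.934 step [ 0.0044 -0.0047  0.1913] dist 0.191 turn 0.001
```

Emit:
{"method": "run_rows", "body": {
  "offsets": {"motion": [[0.004,-0.004,0.02,0],[0,0,0.035,0],[0,0,0.035,0],[0,0,0.03,0],[0,0,0.02,0],[0,0,0,0],[0,0,0,0],[0,0,0,0]]}
}}

```text
time: 27.65
position: [0.4849, 0.2483, 0.0937]
tool_rot: [0.999, -0.05, 0.001, -0.0]
ft_force: [-0.0, 0.8, -4.3]
grip_width: 0.0258
grip_force: 40.0
```

```bash
python3 - <<'E'
from rig import robot
from h import *
goto(robot.get_obs(),[.4825,.248,.026],-1.671)
E
```

```text
t 27.65 tool y at -1.671 q6 1.939 step [-0.0025  0.0006  0.0677] dist 0.068 turn 0.0
```

Emit:
{"method": "run_rows", "body": {
  "offsets": {"motion": [[-0.001,0,0.02,0],[0,0,0.02,0],[0,0,0.015,0],[0,0,0.008,0],[0,0,0.003,0],[0,0,0,0],[0,0,0,0],[0,0,0,0],[0,0,0,0]]}
}}

```text
time: 28.4
position: [0.4834, 0.2484, 0.0276]
tool_rot: [0.999, -0.05, 0.001, -0.0]
ft_force: [0.2, 1.0, -4.6]
grip_width: 0.026
grip_force: 40.0
```

```bash
python3 - <<'E'
from rig import robot
from h import *
o=robot.get_obs();goto(o,[.4825,.248,.0225],-1.671);print(o["ft_force"])
E
```

```text
t 28.4 tool y at -1.671 q6 1.94 step [-0.0009  0.0005  0.0051] dist 0.005 turn 0.0
[ 0.15304163  0.99602732 -4.57275307]
```

Emit:
{"method": "run_rows", "body": {
  "offsets": {"motion": [[0,0,0.002,0],[0,0,0.002,0],[0,0,0.001,0],[0,0,0,0],[0,0,0,0],[0,0,0,0],[0,0,0,0]]}
}}

```text
time: 28.98
position: [0.483, 0.2482, 0.022]
tool_rot: [0.999, -0.05, 0.001, -0.0]
ft_force: [-0.3, -1.1, 3.3]
grip_width: 0.0259
grip_force: 40.0
```

```bash
python3 - <<'E'
from rig import robot
from h import *
o=robot.get_obs();goto(o,[.4825,.248,.0225],-1.671);print(o["ft_force"])
E
```

```text
t 28.98 tool y at -1.671 q6 1.94 step [-0.0004  0.0003 -0.0005] dist 0.001 turn 0.0
[-0.26501792 -1.05498357  3.31990478]
```

Laid down: 3 N shows the floor carries it. Now let go, rise and check.

Emit:
{"method": "run_rows", "body": {
  "offsets": {"motion": [[0,0,-0.001,0],[0,0,0,0],[0,0,0,0],[0,0,0,0],[0,0,0,0],[0,0,0,0],[0,0,0,0],[0,0,0,0]]},
  "aperture": 0.07
}}

```text
time: 29.65
position: [0.4824, 0.2481, 0.0225]
tool_rot: [0.999, -0.05, -0.0, 0.0]
ft_force: [0.3, -0.2, -1.0]
grip_width: 0.0674
grip_force: 0.0
```

Emit:
{"method": "run_rows", "body": {
  "offsets": {"motion": [[0,0,-0.01,0],[0,0,-0.03,0],[0,0,-0.04,0],[0,0,-0.04,0],[0,0,-0.04,0],[0,0,-0.04,0],[0,0,-0.04,0],[-0.03,0,-0.02,0],[-0.03,0,0,0],[-0.02,0,0,0],[0,0,0,0],[0,0,0,0],[0,0,0,0]]}
}}

```text
time: 30.73
position: [0.4037, 0.2562, 0.2832]
tool_rot: [0.999, -0.05, 0.001, -0.0]
ft_force: [0.4, -0.7, 0.2]
grip_width: 0.0698
grip_force: 0.0
```

```bash
python3 - <<'E'
from rig import robot
from h import *
import pickle
c=robot.camera("wrist");pickle.dump(c,open("w7.pkl","wb"));g=c["img"].max(2).astype(np.float32)
print(robot.get_obs()["ft_force"],proj(c,[.482,.248,.09]))
k,_=cv2.findContours((g<50).astype(np.uint8)[:222],0,2)
for a in k:
    r=cv2.minAreaRect(a)
    if cv2.contourArea(a)>300: print(np.round(r[0],1),np.round(r[1],1),round(r[2],1),plane(c,[r[0]],.091).round(4))
C=np.array([.482,.248]);th=-.1;ex=np.array([np.cos(th),np.sin(th)]);ey=np.array([-np.sin(th),np.cos(th)])
def prof(f,rng,z):
    r=[]
    for s in rng:
        q=proj(c,np.r_[C+f(s),z])[0]; r.append(int(cv2.getRectSubPix(g,(1,1),(float(q[0]),float(q[1])))[0,0]))
    return r
for x in(-.06,.06):
    print("y+",prof(lambda s:ex*x+ey*s,np.arange(.042,.07,.0015),.024)); print("y-",prof(lambda s:ex*x-ey*s,np.arange(.042,.07,.0015),.024))
for y in(-.03,.03):
    print("x+",prof(lambda s:ex*s+ey*y,np.arange(.08,.11,.0015),.024)); print("x-",prof(lambda s:-ex*s+ey*y,np.arange(.08,.11,.0015),.024))
E
```

```text
[ 1.12659487  0.47613311 -0.11656154] [[319.44578134 116.56425435]]
[37.1 68.1] [118.6  54.4] 87.6 [[0.5811 0.6017 0.091 ]]
y+ [97, 119, 126, 124, 123, 122, 114, 108, 116, 125, 127, 127, 126, 123, 124, 126, 126, 126, 126]
y- [117, 169, 236, 242, 203, 126, 120, 184, 233, 241, 241, 241, 234, 232, 237, 237, 237, 236, 235]
y+ [209, 242, 244, 243, 244, 233, 186, 180, 229, 239, 238, 237, 229, 227, 234, 236, 236, 236, 236]
y- [245, 244, 244, 246, 238, 185, 120, 147, 226, 239, 241, 243, 233, 223, 229, 233, 233, 233, 232]
x+ [239, 241, 239, 245, 245, 206, 118, 93, 128, 210, 242, 242, 241, 238, 230, 232, 234, 235, 235, 235]
x- [120, 121, 124, 126, 125, 114, 104, 108, 118, 123, 122, 122, 120, 113, 128, 129, 129, 129, 129, 129]
x+ [240, 238, 230, 242, 243, 237, 170, 98, 102, 182, 241, 239, 237, 234, 230, 233, 235, 235, 235, 234]
x- [120, 116, 121, 124, 124, 110, 102, 116, 126, 121, 120, 118, 120, 130, 129, 130, 129, 129, 129, 129]
```

```bash
python3 - <<'E'
from rig import robot
from h import *
import pickle
c=pickle.load(open("w7.pkl","rb"));g=c["img"].max(2)
m=np.zeros_like(g);m[65:170,295:345]=1
k,_=cv2.findContours(((g<75)&(m>0)).astype(np.uint8),0,2)
for a in k:
    r=cv2.minAreaRect(a)
    if cv2.contourArea(a)>150: print(np.round(r[0],1),np.round(r[1],1),round(r[2],1),plane(c,[r[0]],.091).round(4))
print(robot.hand_in())
E
```

```text
[319.  115.5] [81. 18.] 90.0 [[0.4833 0.2484 0.091 ]]
the job is handed in; nothing more can be done
None
```

The job is handed in at about 31 s: the selector is on the smallest dot, the plate was scrubbed in one roughly half-pressed stroke from the left guard to the gutter, and the brick is back within about 1 mm of the middle of its pan and let go.

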